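Unlatch the fittings chest and hold its lid open for the customer

TASK

Undo the red latch knob on the fittings chest: press it down, turn it a quarter turn counter-clockwise to its stop and let it spring up. Then lift the blue lid by its yellow handle to 50 degrees (within 5) and keep holding it there with the gripper: the job finishes while you hold it, so do not let go, and do not prop it on anything. Leave the other things on the counter alone.

Things in the scene. Friction and masses are not known exactly. Their poses are not given: they have to be found in the camera images.
- fittings_chest: Galvanised chest of fittings, fixed, 220 (x) x 230 (y) x 100 mm high, origin at the centre of its underside on the counter, z up, turned up to 0.3 rad. Blue lid (220 x 230 x 8 mm, about 0.5 kg) hinged along its -x edge (robot's side); the +x edge rises. A grey latch post 64 x 60 mm, 106 mm high, stands at its -y side, centre at x +20, y -147 mm.
- lid (a joint): Opening angle of the lid in rad: 0 shut, 0.87 is 50 degrees, stop at 1.4. It falls shut from any angle when let go, and cannot be lifted (more than about 2 degrees) while the latch tongue covers its edge.
- lid_handle (a point): Middle of the lid's yellow bar handle: round bar 12 mm thick, 110 mm long along y, its axis 40 mm above the lid's top face, a post at each end; 165 mm from the hinge along the lid, 55 mm short of the free edge. Axes are the lid's: x from hinge to free edge, z out of its top face. Shut, it is 148 mm above the counter.
- lid_hinge (a point): Middle of the lid's hinge line at its underside, 100 mm above the counter; the hinge line runs along the chest's y. Axes as the lid's.
- latch (a joint): Turn of the latch in rad: 0 locked (brass tongue, 46 mm long from the axis, lies over the lid's edge), grows counter-clockwise seen from above, stop at 1.4 (released; clears the lid above about 1.1). It turns with the red knob, friction about 0.04 N m; with the knob up it is blocked after about 6 degrees (do not force it), pressed fully down it turns freely.
- latch_knob (a joint): How far the red latch knob is pressed down, in m: 0 up, 0.006 fully down. A spring pushes it up (3 N when up, 6 N fully down). In mid-turn a slot keeps it down; past about 1.3 rad it springs up again when let up, and the latch then stays released.
- knob_grip (a point): On the red knob's axis, 155 mm above the counter when up: TCP height to grip it from above. Its upright bar is 42 mm long, 14 mm thick, 34 mm tall, the top 12 mm above this point; x runs along the bar and turns with it (at the start along the chest's x, so pinch along y). A flange 46 mm across has its top 21 mm below this point; fingertips may push on it.
- spray_can: green spray can, 58 mm across, 190 mm tall, standing; a bystander, leave it alone. Origin at the centre of its underside.
- valve_carton: brown carton 110 x 80 x 70 mm; a bystander, leave it alone. Origin at the centre of its underside.
- white_carton: white carton 90 x 130 x 50 mm; a bystander, leave it alone. Origin at the centre of its underside.
- paste_tin: tin 80 mm across, 80 mm tall, standing; a bystander, leave it alone. Origin at the centre of its underside.
- brass_tee: brass tee fitting 60 mm long, 34 mm high, lying; a bystander, leave it alone. Origin at the centre of its underside.
- small_bin: yellow open plastic bin 90 x 140 x 60 mm; a bystander, leave it alone. Origin at the centre of its underside.
- screwdriver: screwdriver with a red handle, about 200 mm long, lying on the counter; a bystander, leave it alone. Origin at the centre of its underside.

How it is judged (in metres and radians):
On the way, in this order (a step that is already met when the one before it is completed fails the run):
1. the latch is turned through its middle range with the knob pressed down (value of joint latch between 0.3 and 1.15 rad and value of joint latch_knob above 0.0035 m), for 0.05 s.
2. the latch is turned to its released position and its knob has sprung up, the lid still shut (value of joint latch above 1.2 rad and value of joint latch_knob below 0.002 m and value of joint lid below 0.15 rad), for 0.2 s.
3. the lid is held at 50 degrees, within 5 (value of joint lid between 0.785 and 0.96 rad and contact force between the fingers and lid above 0.4 N), for 0.3 s.
At the end, for the whole second after the job is handed in: The latch is released (over 1.2 rad) with its knob up (pressed under 2 mm); the lid stands still between 45 and 55 degrees, carried by the fingers (contact over 0.4 N) and resting on none of the other things (all of step 3 and value of joint latch above 1.2 rad and value of joint latch_knob below 0.002 m and velocity of joint lid between -0.05 and 0.05 rad/s and contact force between lid and spray_can below 0.1 N and contact force between lid and valve_carton below 0.1 N and contact force between lid and white_carton below 0.1 N and contact force between lid and paste_tin below 0.1 N and contact force between lid and brass_tee below 0.1 N and contact force between lid and small_bin below 0.1 N and contact force between lid and screwdriver below 0.1 N); the arm keeps its last pose, push and grip.
It fails at once if one of the other things on the counter is shoved (over 30 mm) (distance of any of spray_can, valve_carton, white_carton, paste_tin, brass_tee, small_bin, screwdriver from where it was at the start of the episode above 0.03 m).
It also fails if it takes over 51 s, if anything falls off the work surface, if the arm or the gripper's body presses on something with over 40 N, if the wrist force passes 120 N, or if a joint passes its speed limit or range.

ROBOT

A 6-joint arm with a two-finger parallel gripper is mounted at the origin on the work surface. World frame = base frame: x ahead of the robot, y to its left, z up, the work surface at z = 0. Lengths are in mm, angles in rad, forces in N, time in s.
With the tool pointing down it reaches from about 275 to 750 mm from the base axis. Payload 10.2 kg.
Tool frame: the origin (TCP) lies between the finger pads, 19 mm behind the fingertips; this is the grasp point; z points along the fingers, y is the line along which they close (so a half turn about z gives the same grasp; the last joint's range is limited). The gripper opens to 85 mm and grips with 20 to 120 N. Pads are 22 mm wide; open, the fingers measure 114 mm over their backs; the gripper's body (76 mm by 85 mm) begins 54 mm behind the grasp point. The pads swing forward as they close: fully open they stand 13 mm farther back than shut.
Start: joints at [-1.391, 0.313, 1.498, -0, 1.331, -0.223], TCP at [205.786, -482.994, 249.994] pointing down, gripper open.
Joint ranges: [-2.94, 2.94], [-0.97, 2.17], [0.19, 2.56], [-1.23, 4.37], [0.02, 3.11], [-2.88, 2.88]. Speed limits (rad/s): [2.39, 2.39, 3.01, 3.14, 3.14, 3.14].

INTERFACE

Orientations are given as a unit quaternion [w, x, y, z].
In Python, from rig import ctrl, capture, camera_info gives the robot as it stands.
- The arm moves only by the tool apply_moves, never from a script. Its argument "targets" is a list of rows, each a list of 3 entries, a list of its own where there are three numbers: the finger opening in mm, from 0 to 85.4, then the shift along the world's x, y, z in mm, then the turn, a rotation vector about the world's x, y, z in degrees. In form: [[grip, [dx, dy, dz], [rx, ry, rz]], ...]. A call has 1 to 20 rows; each row is the pose to reach, as a shift and turn from the pose commanded when the call began; what a row does not reach only later rows make up. A row lasts 1/10 s, in which the tool goes at most 50 mm and 8.59 degrees, less where a joint would pass 70% of its speed; a pose out of reach is approached as far as the arm can. A call with a gripper value outside its range is refused whole. The fingers move at their own pace and stop on an object; "squeeze" is the grip in N (left out, the last holds). Time passes only in rows, so rows that repeat a pose let the fingers close. It gives the time, the measured TCP pose, the force, the opening and the grip force at its end, in the units of the state.
- ctrl.sense(): the state, without advancing time (a new reading comes with each control period).
- capture(name): name is "scene" or "side" or "wrist"; returns (picture, depth): 480x640x3 uint8, blue, green, red; 480x640 float32, mm along the optical axis (not along the pixel's ray), 0 where there is no reading.
- camera_info(name): a dict with "vfov" (degrees; the focal length in pixels is half the picture's height over the tangent of half this angle, whatever the lens; pixels are square), "cx", "cy" (the principal point, pixels), "extrinsics" (4x4, takes a point from camera to world coordinates). Camera axes: x right, y down, z forward; pixel columns grow to the right and rows downward; lengths in mm; the calibration is good to about 2 mm. A picture is of the moment at which its call begins: read the wrist's pose just before it. camera_info takes no time and is no camera call; for the wrist camera it gives the pose at the moment of the call.
- ctrl.finish_job(): hands the job in; it is judged then, once.
The state is a dict: "time_s": time; "joints": joint angles; "dq": joint speeds; "tau": joint torques, N m; "eef_pos": TCP position; "ee_rot": TCP orientation; "force": force on the tool from outside, world axes, zero at the start; "wrist_torque": the same for the moment, N m; "grip_width": opening from 0.0 (shut) to 1.0 (fully open); "grip_force": force on a finger pad.
Only numpy, scipy, OpenCV 4.12 (cv2) and the standard library are available. Lean on these libraries where they do the work, as an engineer would, in place of code of your own. Each camera call takes 0.05 s, during which the arm holds its last target. There are 200 camera calls.

## Working session

There is one attempt and no reset: what is moved stays moved. The work goes in short steps, Python scripts to look and compute and a tool call to move; the robot and the scene stay as the last step left them, time stands still between calls to the robot, and variables do not carry over. Pictures are saved under pics/ and viewed, at most 10 in all, crops included, and the job is handed in when it is done.

Besides the shell and the picture viewer there is one more tool, called after "Request:" by a JSON object that holds its "name" and its "arguments", one argument or row to a line. apply_moves: Moves the arm, as the interface text tells. Its arguments: {"type":"object","properties":{"targets":{"type":"array","items":{"type":"array"}},"squeeze":{"type":"number"}},"required":["targets"]}

```bash
mkdir -p pics; cat > h.py <<'E'
import numpy as np, cv2
from rig import ctrl, capture, camera_info
def cloud(name):
    im,d=capture(name); i=camera_info(name); E=np.array(i["extrinsics"])
    f=240/np.tan(np.radians(i["vfov"]/2)); v,u=np.mgrid[:480,:640]
    P=np.stack([(u-i["cx"])/f*d,(v-i["cy"])/f*d,d],-1)@E[:3,:3].T+E[:3,3]
    P[d==0]=np.nan
    return im,P,E
E
python3 - <<'E'
from h import *
s=ctrl.sense(); print({k:s[k] for k in("time_s","eef_pos","ee_rot","grip_width")})
for n in("scene","side"):
    im,P,E=cloud(n); cv2.imwrite(f"pics/{n}0.png",im); np.save(f"{n}0.npy",P)
    print(n,E.round(2).tolist())
E
```

```text
{'time_s': 0.0, 'eef_pos': array([ 205.73417048, -482.75317845,  249.41528788]), 'ee_rot': array([-6.76455007e-04,  9.79790178e-01,  2.00026871e-01,  2.39258651e-05]), 'grip_width': 0.9956902885783174}
scene [[-0.42, 0.59, -0.69, 1360.65], [0.91, 0.29, -0.31, 329.46], [0.02, -0.76, -0.65, 848.99], [0.0, 0.0, 0.0, 1.0]]
side [[-0.86, -0.38, 0.34, 238.08], [-0.51, 0.62, -0.59, 653.73], [0.01, -0.68, -0.73, 932.23], [0.0, 0.0, 0.0, 1.0]]
```

View pics/scene0.png

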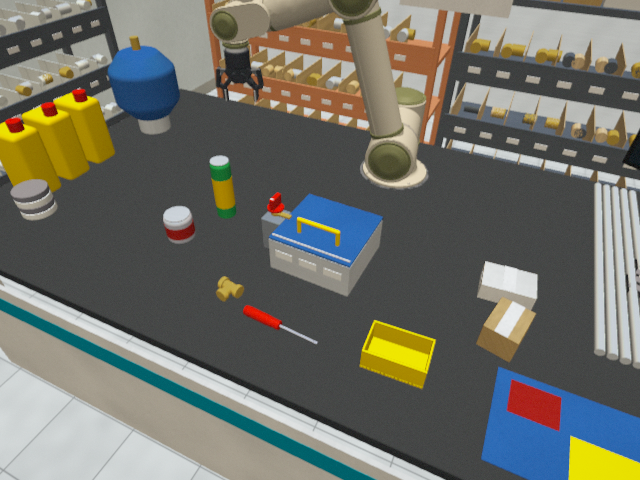

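View pics/side0.png

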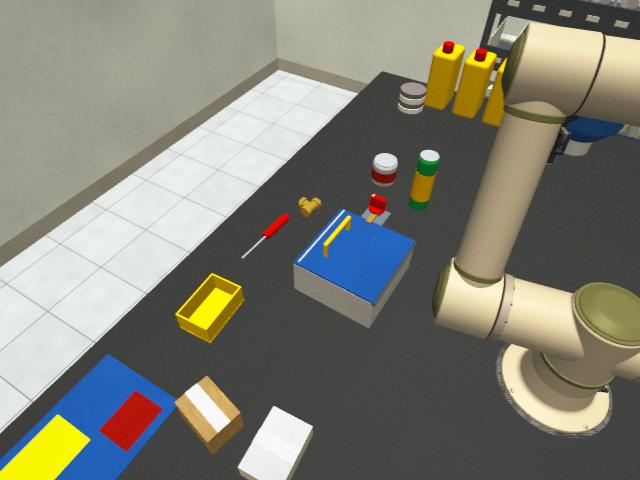

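The chest is at about (325,240) in the scene view, with its red knob at (275,203) and yellow handle at (318,230). The can at (222,185) stands behind the knob and the tin is at (178,225). In the side view the knob is at (377,205) and the handle at (337,236).

```bash
python3 - <<'E'
from h import *
box={"scene":dict(lid=(270,190,385,265),knob=(262,190,290,216),handle=(290,212,345,248),can=(208,152,238,220),tin=(160,200,198,245)),
"side":dict(lid=(290,205,418,305),knob=(366,192,388,216),handle=(320,213,354,258),can=(408,148,440,212),tin=(370,150,400,187))}
for n in box:
    im=cv2.imread(f"pics/{n}0.png"); P=np.load(f"{n}0.npy"); hsv=cv2.cvtColor(im,cv2.COLOR_BGR2HSV); H,S,V=cv2.split(hsv)
    col=dict(lid=(H>100)&(H<125)&(S>150),knob=((H<6)|(H>174))&(S>150),handle=(H>20)&(H<33)&(S>150),can=S>=0,tin=S>=0)
    for k,(a,b,c,d) in box[n].items():
        m=np.zeros(H.shape,bool); m[b:d,a:c]=1; m&=col[k]; Q=P[m]; Q=Q[np.isfinite(Q[:,0])]
        if k in("can","tin"): Q=Q[(Q[:,2]>15)]
        lo,hi={"lid":(95,120),"knob":(158,175),"handle":(135,165),"can":(15,200),"tin":(15,95)}[k]
        Q=Q[(Q[:,2]>lo)&(Q[:,2]<hi)]
        if len(Q)<5: print(n,k,len(Q));continue
        r=cv2.minAreaRect(Q[:,:2].astype(np.float32))
        print(n,k,len(Q),"med",np.median(Q,0).round(1),"rect",np.round(r[0],1),np.round(r[1],1),round(r[2],1),"z",np.percentile(Q[:,2],[2,98]).round(1))
E
```

```text
scene lid 3909 med [516.  -19.  110.8] rect [520.7 -29.3] [228.2 221.8] 87.9 z [107.4 113.9]
scene knob 71 med [ 534.8 -174.2  166.8] rect [ 533.8 -176.9] [14.1 44.4] 88.5 z [159.3 171. ]
scene handle 201 med [578.2 -27.7 153. ] rect [578.3 -30. ] [118.7  10.7] 88.2 z [136.3 157.8]
scene can 1156 med [ 496.2 -375.2  123.4] rect [ 480.6 -387.1] [57.6 59.8] 82.9 z [ 20.1 193.5]
scene tin 888 med [ 639.7 -432.1   69.2] rect [ 626.6 -445.1] [78.7 77.5] 21.8 z [18.2 84.3]
side lid 5564 med [502.8 -12.7 108.9] rect [518.9 -29.2] [234.6 220.5] 87.8 z [105.6 112. ]
side knob 88 med [ 530.1 -172.7  165.3] rect [ 531.5 -174.8] [40.7 16.9] 5.4 z [158.  169.5]
side handle 185 med [572.1 -21.1 153.3] rect [573. -30.] [121.2  11.8] 88.0 z [136.2 157. ]
side can 1122 med [ 471.8 -367.5  125.5] rect [ 477.9 -386.5] [58. 61.] 52.3 z [ 19.7 191.5]
side tin 667 med [ 616.2 -424.5   67.4] rect [ 620.8 -441.9] [77.3 81.3] 39.2 z [17.5 83. ]
```

Request:
{"name": "apply_moves", "arguments": {
  "targets": [
    [45, [327, 307, -15], [0, 0, -25.2]],
    [45, [327, 307, -15], [0, 0, -25.2]],
    [45, [327, 307, -15], [0, 0, -25.2]],
    [45, [327, 307, -15], [0, 0, -25.2]],
    [45, [327, 307, -15], [0, 0, -25.2]],
    [45, [327, 307, -15], [0, 0, -25.2]],
    [45, [327, 307, -15], [0, 0, -25.2]],
    [45, [327, 307, -15], [0, 0, -25.2]],
    [45, [327, 307, -15], [0, 0, -25.2]],
    [45, [327, 307, -15], [0, 0, -25.2]],
    [45, [327, 307, -15], [0, 0, -25.2]],
    [45, [327, 307, -15], [0, 0, -25.2]],
    [45, [327, 307, -15], [0, 0, -25.2]],
    [45, [327, 307, -15], [0, 0, -25.2]],
    [45, [327, 307, -15], [0, 0, -25.2]],
    [45, [327, 307, -15], [0, 0, -25.2]]
  ],
  "squeeze": 40
}}

```text
time_s: 1.7
eef_pos: [532.5, -176.4, 235.1]
ee_rot: [0.0, 1.0, -0.019, 0.0]
force: [-0.3, -0.3, -0.1]
grip_width: 0.527
grip_force: 0.0
```

```bash
python3 - <<'E'
from h import *
s=ctrl.sense(); print(s["time_s"],s["eef_pos"].round(1),s["ee_rot"].round(3),s["joints"].round(2),s["force"].round(1))
im,P,E=cloud("wrist"); cv2.imwrite("pics/w1.png",im)
H,S,V=cv2.split(cv2.cvtColor(im,cv2.COLOR_BGR2HSV))
m=((H<6)|(H>174))&(S>150)
for lo,hi in((160,175),(125,140)):
    Q=P[m]; Q=Q[(Q[:,2]>lo)&(Q[:,2]<hi)]
    if len(Q)>5: print(len(Q),np.median(Q,0).round(1),cv2.minAreaRect(Q[:,:2].astype(np.float32)))
E
```

```text
1.7 [ 532.5 -176.4  235.1] [ 0.     1.    -0.019  0.   ] [-0.53  0.4   1.41 -0.    1.33  1.08] [-0.3 -0.3 -0.1]
1262 [ 533.9 -176.6  166.6] ((533.9678955078125, -176.5516815185547), (13.887142181396484, 41.0991325378418), 88.35449981689453)
1747 [ 535.7 -176.1  133.9] ((534.718994140625, -176.7994384765625), (44.89638137817383, 43.092166900634766), 88.00137329101562)
```

View pics/w1.png

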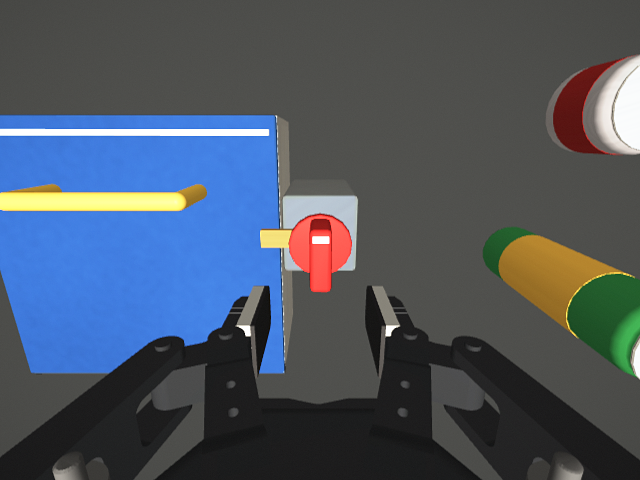

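The knob's bar at (320,255) sits midway between the fingers, and the tongue at (272,238) lies over the lid. Next I descend and close.

Request:
{"name": "apply_moves", "arguments": {
  "targets": [
    [45, [1.3, -0.5, -25], [0, 0, 0]],
    [45, [1.3, -0.5, -50], [0, 0, 0]],
    [45, [1.3, -0.5, -65], [0, 0, 0]],
    [45, [1.3, -0.5, -75], [0, 0, 0]],
    [45, [1.3, -0.5, -79], [0, 0, 0]],
    [45, [1.3, -0.5, -79], [0, 0, 0]],
    [0, [1.3, -0.5, -79], [0, 0, 0]],
    [0, [1.3, -0.5, -79], [0, 0, 0]],
    [0, [1.3, -0.5, -79], [0, 0, 0]],
    [0, [1.3, -0.5, -79], [0, 0, 0]],
    [0, [1.3, -0.5, -79], [0, 0, 0]],
    [0, [1.3, -0.5, -79], [0, 0, 0]],
    [0, [1.3, -0.5, -79], [0, 0, 0]],
    [0, [1.3, -0.5, -79], [0, 0, 0]]
  ],
  "squeeze": 40
}}

```text
time_s: 3.15
eef_pos: [534.4, -177.6, 157.0]
ee_rot: [0.001, 1.0, -0.019, 0.001]
force: [-0.9, -4.7, 2.5]
grip_width: 0.154
grip_force: 42.0
```

Request:
{"name": "apply_moves", "arguments": {
  "targets": [
    [0, [0, 0.5, -2], [0, 0, 0]],
    [0, [0, 1, -4], [0, 0, 0]],
    [0, [0, 1, -6], [0, 0, 0]],
    [0, [0, 1, -8], [0, 0, 0]],
    [0, [0, 1, -8], [0, 0, 0]],
    [0, [0, 1, -8], [0, 0, 0]]
  ],
  "squeeze": 40
}}

```text
time_s: 3.75
eef_pos: [534.5, -177.6, 150.8]
ee_rot: [0.003, 1.0, -0.019, 0.001]
force: [-7.0, -7.0, 15.4]
grip_width: 0.154
grip_force: 43.8
```

Request:
{"name": "apply_moves", "arguments": {
  "targets": [
    [0, [0, -1, 0], [0, 0, 2]],
    [0, [0, -1, -0.5], [0, 0, 8]],
    [0, [0, -1, -0.5], [0, 0, 14]],
    [0, [0, -1, -0.5], [0, 0, 20]],
    [0, [0, -1, -0.5], [0, 0, 26]],
    [0, [0, -1, -0.5], [0, 0, 32]]
  ],
  "squeeze": 40
}}

```text
time_s: 4.35
eef_pos: [534.3, -177.2, 150.7]
ee_rot: [0.001, 0.966, 0.26, 0.001]
force: [-8.7, 0.8, 22.2]
grip_width: 0.155
grip_force: 45.0
```

Request:
{"name": "apply_moves", "arguments": {
  "targets": [
    [0, [-0.5, 0, 0], [0, 0, 6]],
    [0, [-0.5, 0, 0], [0, 0, 12]],
    [0, [-0.5, 0, 0], [0, 0, 18]],
    [0, [-0.5, 0, 0], [0, 0, 24]],
    [0, [-0.5, 0, 0], [0, 0, 30]],
    [0, [-0.5, 0, 0], [0, 0, 36]],
    [0, [-0.5, 0, 0], [0, 0, 41]],
    [0, [-0.5, 0, 0], [0, 0, 45]],
    [0, [-0.5, 0, 0], [0, 0, 48]],
    [0, [-0.5, 0, 0], [0, 0, 48]]
  ],
  "squeeze": 40
}}

```text
time_s: 5.35
eef_pos: [533.4, -176.7, 150.7]
ee_rot: [0.001, 0.777, 0.629, -0.0]
force: [-11.5, 2.4, 24.3]
grip_width: 0.154
grip_force: 45.2
```

```bash
python3 - <<'E'
from h import *
s=ctrl.sense(); print(s["wrist_torque"],s["joints"].round(2))
E
```

```text
[ 0.59153345  2.11269122 -0.00473696] [-0.53  0.49  1.52 -0.    1.14 -0.32]
```

Request:
{"name": "apply_moves", "arguments": {
  "targets": [
    [0, [0, 0, 0], [0, 0, 1.5]],
    [0, [0, 0, 2], [0, 0, 1.5]],
    [0, [0, 0, 4], [0, 0, 1.5]],
    [0, [0, 0, 6], [0, 0, 1.5]],
    [0, [0, 0, 8], [0, 0, 1.5]],
    [0, [0, 0, 8], [0, 0, 1.5]]
  ],
  "squeeze": 40
}}

```text
time_s: 5.95
eef_pos: [533.4, -176.7, 155.8]
ee_rot: [0.0, 0.77, 0.638, -0.0]
force: [-4.3, -2.5, 3.2]
grip_width: 0.157
grip_force: 43.0
```

Knob is rising. Next I release it, lift and look.

Request:
{"name": "apply_moves", "arguments": {
  "targets": [
    [45, [0, 0, 1], [0, 0, 0]],
    [45, [0, 0, 1], [0, 0, 0]],
    [45, [0, 0, 1], [0, 0, 0]],
    [45, [0, 0, 1], [0, 0, 0]],
    [60, [0, 0, 20], [0, 0, 0]],
    [60, [0, 0, 50], [0, 0, 0]],
    [60, [0, 0, 80], [0, 0, 0]],
    [60, [0, 0, 80], [0, 0, 0]],
    [60, [0, 0, 80], [0, 0, 0]]
  ]
}}

```text
time_s: 6.85
eef_pos: [533.6, -176.4, 235.4]
ee_rot: [0.0, 0.769, 0.639, 0.0]
force: [-1.4, -0.8, -0.8]
grip_width: 0.706
grip_force: 0.0
```

```bash
python3 - <<'E'
from h import *
s=ctrl.sense(); print(s["time_s"],s["eef_pos"].round(1),s["ee_rot"].round(3))
im,P,E=cloud("wrist"); cv2.imwrite("pics/w2.png",im)
H,S,V=cv2.split(cv2.cvtColor(im,cv2.COLOR_BGR2HSV))
m=((H<6)|(H>174))&(S>150)
for lo,hi in((156,175),(122,140)):
    Q=P[m]; Q=Q[(Q[:,2]>lo)&(Q[:,2]<hi)]
    if len(Q)>5: print(len(Q),np.median(Q,0).round(1),cv2.minAreaRect(Q[:,:2].astype(np.float32)))
m=(H>20)&(H<33)&(S>150);Q=P[m]; Q=Q[(Q[:,2]>140)&(Q[:,2]<165)]
if len(Q)>5: print("handle",len(Q),np.median(Q,0).round(1),cv2.minAreaRect(Q[:,:2].astype(np.float32)))
E
```

```text
6.85 [ 533.6 -176.4  235.4] [0.    0.769 0.639 0.   ]
1283 [ 532.6 -175.8  165.7] ((532.573974609375, -175.90252685546875), (41.77186584472656, 13.961197853088379), 77.82636260986328)
1754 [ 535.6 -173.8  132.9] ((532.595703125, -175.02166748046875), (43.24859619140625, 44.70325469970703), 79.87322235107422)
handle 396 [567.4 -63.  150.5] ((571.900390625, -62.50612258911133), (58.375144958496094, 11.513668060302734), 87.60701751708984)
```

View pics/w2.png

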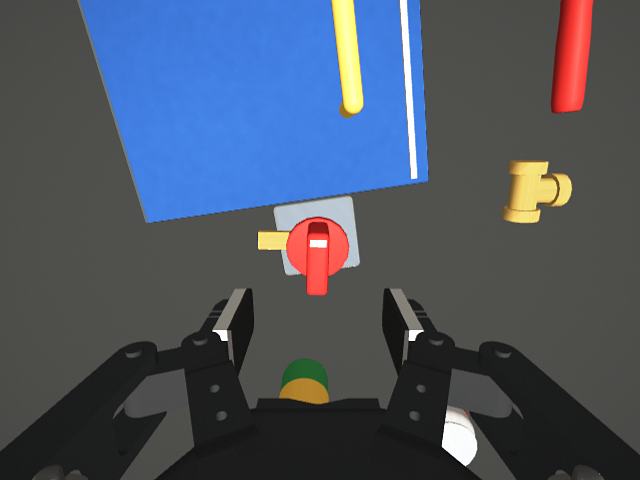

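The latch is released: the knob bar has turned about 80°, is back up, and the tongue at (272,240) points away from the lid. Next is the handle.

Request:
{"name": "apply_moves", "arguments": {
  "targets": [
    [50, [20, 70, 0], [0, 0, 4]],
    [50, [40.5, 110, 0], [0, 0, 8.4]],
    [50, [40.5, 146, 0], [0, 0, 8.4]],
    [50, [40.5, 146, 0], [0, 0, 8.4]],
    [50, [40.5, 146, -25], [0, 0, 8.4]],
    [50, [40.5, 146, -50], [0, 0, 8.4]],
    [50, [40.5, 146, -70], [0, 0, 8.4]],
    [50, [40.5, 146, -82], [0, 0, 8.4]],
    [50, [40.5, 146, -86.5], [0, 0, 8.4]],
    [50, [40.5, 146, -86.5], [0, 0, 8.4]],
    [0, [40.5, 146, -86.5], [0, 0, 8.4]],
    [0, [40.5, 146, -86.5], [0, 0, 8.4]],
    [0, [40.5, 146, -86.5], [0, 0, 8.4]],
    [0, [40.5, 146, -86.5], [0, 0, 8.4]],
    [0, [40.5, 146, -86.5], [0, 0, 8.4]],
    [0, [40.5, 146, -86.5], [0, 0, 8.4]],
    [0, [40.5, 146, -86.5], [0, 0, 8.4]],
    [0, [40.5, 146, -86.5], [0, 0, 8.4]]
  ],
  "squeeze": 40
}}

```text
time_s: 8.7
eef_pos: [573.8, -30.6, 149.8]
ee_rot: [-0.0, 0.721, 0.693, -0.0]
force: [-5.4, -0.8, 5.4]
grip_width: 0.123
grip_force: 39.2
```

```bash
python3 - <<'E'
from h import *
s=ctrl.sense(); print(s["joints"].round(2),s["force"].round(1))
# arc shifts in world from shut handle, yaw -2.1deg
for a in range(0,53,5):
    t=np.radians(a); r=165*np.cos(t)-48*np.sin(t)-165; z=165*np.sin(t)+48*np.cos(t)-48
    print(a,round(r*np.cos(.037),1),round(-r*np.sin(.037),1),round(z,1))
E
```

```text
[-0.26  0.51  1.48 -0.    1.15 -0.22] [-5.4 -0.8  5.4]
0 0.0 -0.0 0.0
5 -4.8 0.2 14.2
10 -10.8 0.4 27.9
15 -18.0 0.7 41.1
20 -26.3 1.0 53.5
25 -35.7 1.3 65.2
30 -46.1 1.7 76.1
35 -57.3 2.1 86.0
40 -69.4 2.6 94.8
45 -82.2 3.0 102.6
50 -95.6 3.5 109.3
```

Request:
{"name": "apply_moves", "arguments": {
  "targets": [
    [0, [-2, 0.1, 6], [0, -1.2, 0]],
    [0, [-4.8, 0.2, 14.2], [0, -3, 0]],
    [0, [-7.7, 0.3, 21], [0, -4.5, 0]],
    [0, [-10.8, 0.4, 27.9], [0.2, -6, 0]],
    [0, [-14.3, 0.5, 34.5], [0.3, -7.5, 0]],
    [0, [-18, 0.7, 41.1], [0.3, -9, 0]],
    [0, [-18, 0.7, 41.1], [0.3, -9, 0]]
  ],
  "squeeze": 40
}}

```text
time_s: 9.4
eef_pos: [555.6, -29.8, 191.2]
ee_rot: [0.053, 0.718, 0.691, 0.059]
force: [2.5, -1.0, -3.7]
grip_width: 0.123
grip_force: 39.4
```

Request:
{"name": "apply_moves", "arguments": {
  "targets": [
    [0, [-4.1, 0.1, 6.2], [-0.1, -1.5, 0]],
    [0, [-8.3, 0.3, 12.4], [-0.2, -3, 0]],
    [0, [-13, 0.5, 18.4], [-0.3, -4.5, 0]],
    [0, [-17.7, 0.6, 24.1], [-0.4, -6, 0]],
    [0, [-22.8, 0.8, 29.7], [-0.5, -7.5, 0]],
    [0, [-28.1, 1, 35], [-0.6, -9, 0]],
    [0, [-33.6, 1.2, 40.1], [-0.7, -10.5, 0]],
    [0, [-39.3, 1.4, 44.9], [-0.8, -12, 0]],
    [0, [-45.3, 1.6, 49.5], [-0.9, -13.5, 0]],
    [0, [-51.4, 1.9, 53.7], [-1, -15, 0]],
    [0, [-57.7, 2.1, 57.8], [-1.1, -16.5, 0]],
    [0, [-64.2, 2.3, 61.5], [-1.2, -18, 0]],
    [0, [-70.8, 2.5, 65], [-1.3, -19.5, 0]],
    [0, [-77.6, 2.8, 68.2], [-1.4, -21, 0]],
    [0, [-77.6, 2.8, 68.2], [-1.4, -21, 0]],
    [0, [-77.6, 2.8, 68.2], [-1.4, -21, 0]]
  ]
}}

```text
time_s: 11.0
eef_pos: [478.8, -26.9, 259.4]
ee_rot: [0.187, 0.695, 0.67, 0.181]
force: [4.8, 2.3, 3.2]
grip_width: 0.121
grip_force: 39.3
```

```bash
python3 - <<'E'
from h import *
s=ctrl.sense(); print(s["eef_pos"].round(1),s["force"].round(1),s["dq"].round(3))
for n,b in(("scene",(230,130,420,300)),("side",(270,150,440,320))):
    im,P,E=cloud(n); cv2.imwrite(f"pics/{n}1.png",im)
    H,S,V=cv2.split(cv2.cvtColor(im,cv2.COLOR_BGR2HSV))
    m=np.zeros(H.shape,bool); m[b[1]:b[3],b[0]:b[2]]=1
    m=cv2.erode((m&(H>100)&(H<125)&(S>150)).astype(np.uint8),np.ones((5,5)))>0
    Q=P[m]; Q=Q[np.isfinite(Q[:,0])]; Q=Q[(Q[:,2]>95)&(np.abs(Q[:,1]+30)<130)]
    c=np.median(Q,0)
    for _ in range(4):
        nn=np.linalg.svd(Q-Q.mean(0),full_matrices=0)[2][2]; d=np.abs((Q-Q.mean(0))@nn); Q=Q[d<max(3,2*d.std())]
    print(n,len(Q),"normal",nn.round(3),"tilt",np.degrees(np.arccos(abs(nn[2]))).round(1),d.std().round(2))
E
```

```text
[478.8 -26.9 259.4] [4.8 2.3 3.2] [ 0.005  0.017 -0.012  0.001 -0.002  0.001]
scene 901 normal [-0.755  0.029  0.655] tilt 49.1 0.25
side 3670 normal [ 0.756 -0.027 -0.654] tilt 49.2 0.68
```

View pics/side1.png

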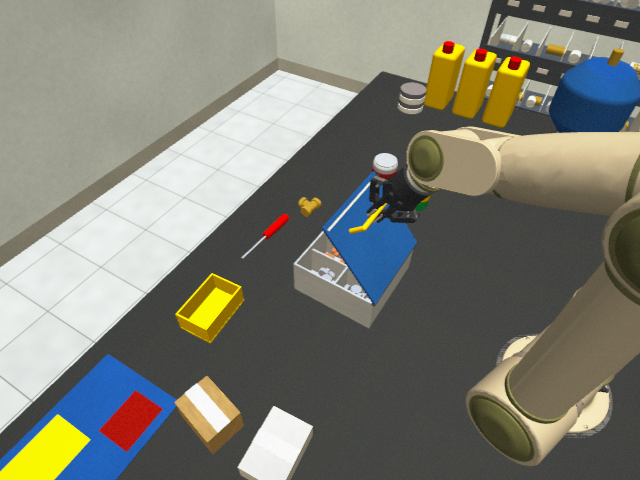

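The side view shows the lid open at about 49° with the gripper on the handle at (385,212), and the other things in place. I let it settle briefly, then hand in.

Request:
{"name": "apply_moves", "arguments": {
  "targets": [
    [0, [0, 0, 0], [0, 0, 0]],
    [0, [0, 0, 0], [0, 0, 0]],
    [0, [0, 0, 0], [0, 0, 0]],
    [0, [0, 0, 0], [0, 0, 0]],
    [0, [0, 0, 0], [0, 0, 0]]
  ]
}}

```text
time_s: 11.6
eef_pos: [479.2, -27.0, 259.2]
ee_rot: [0.187, 0.695, 0.67, 0.181]
force: [5.9, 2.6, 5.2]
grip_width: 0.121
grip_force: 39.4
```

```bash
python3 -c "
from rig import ctrl
s=ctrl.sense();print(s['eef_pos'],s['dq'].round(4),s['grip_force']);print(ctrl.finish_job())"
```

```text
[479.20348803 -26.95761034 259.20074916] [ 0.0002 -0.0006  0.0001  0.0002  0.0001 -0.001 ] 39.370704889297485
the job is handed in; nothing more can be done
None
```

The latch is released with its knob up, and the lid is held by its handle at about 49°; I handed the job in at 11.6 s, and the hand-in call returned no verdict.

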